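Reset the grill's ignition box with the pick

TASK

The grill has tripped: take the red-handled grill pick out of its stand and, with its steel tip, push the recessed yellow reset button on the sloped ignition box all the way in, holding it there for a second; keep the fingers themselves off the box. Then put the pick away tip down in the pot of the same colour as its handle, lowering it to the pot's floor before you let go. Leave the pots and everything else standing where they are.

Things in the scene. Friction and masses are not known exactly. Their poses are not given: they have to be found in the camera images.
- pick: grill pick, 190 mm long, 90 g, standing tip down in the stand; origin at its tip, z along it towards the handle's end. Round steel shaft 8 mm thick with a rounded tip, z 0 to 100 mm; red handle 20 x 20 mm square (faces along its x and y), z 100 to 190 mm, its lower end resting on the stand's top
- pick_tip (a point): the pick's tip (same as its origin)
- pick_grip (a point): middle of the pick's handle, on its axis, 150 mm from the tip: a good place to grip from above, fingers along the handle
- stand: fixed bamboo tool stand, 100 x 90 mm, 115 mm high, a 12 mm hole through the middle of its top board in which the pick's shaft hangs; the pick must be lifted more than 100 mm straight up to clear it; origin at the centre of its underside, z up
- ignition_box: fixed grey ignition box on a dark bracket, foot 130 x 130 mm, 140 mm high at its back edge. Its face, 110 x 130 mm, is sloped 35 degrees from level and looks up and towards the box's -x side; the face's centre lies 90 mm above the origin. A yellow square outline marks the reset well in the face's centre. Origin at the centre of its underside, z up
- reset_top (a point): centre of the yellow button's top, 16 mm across, at the bottom of the round well (18 mm across, square to the face); z points out of the well along its axis, 35 degrees from vertical, x up the slope; the well's mouth lies 20 mm along +z. It moves with the button
- reset_button (a joint): travel of the reset button: 0 out, 0.006 m fully in; a spring of about 1 N at rest and 4.5 N fully in pushes it back
- red_pot: red plastic tool pot, an open round cup standing loose on the shelf: 76 mm across the mouth, 105 mm high, wall 4 mm, narrowing a little to its floor, which is about 5 mm thick; origin at the centre of its underside, z up
- green_pot: green plastic tool pot, an open round cup standing loose on the shelf: 76 mm across the mouth, 105 mm high, wall 4 mm, narrowing a little to its floor, which is about 5 mm thick; origin at the centre of its underside, z up
- chopstick_rest: white ceramic chopstick rest, 60 x 20 x 16 mm; a bystander, standing or lying on the shelf; origin at the centre of its underside
- measuring_cup: clear plastic measuring cup, 90 mm across the mouth, 110 mm high, handle at +y; a bystander, standing or lying on the shelf; origin at the centre of its underside
- steamer_lid: round bamboo steamer lid, 180 mm across, 44 mm high over its grip; a bystander, standing or lying on the shelf; origin at the centre of its underside
- sauce_bottle: amber glass sauce bottle, 60 mm across, 190 mm high; a bystander, standing or lying on the shelf; origin at the centre of its underside
- spice_jar: spice jar, 56 mm across, 85 mm high; a bystander, standing or lying on the shelf; origin at the centre of its underside

How it is judged:
On the way, in this order (a step that is already met when the one before it is completed fails the run):
1. the pick holds the reset button all the way in (beyond 4.5 of its 6 mm) for at least 0.5 s (value of joint reset_button above 0.0045 m and contact force between pick and ignition_box above 1 N), for 0.5 s.
2. the pick, still held by the fingers, has been lowered tip down into the red pot, its tip less than 30 mm above the pot's underside (z of pick_tip in the frame of red_pot between 0 and 0.03 m and horizontal distance between pick_tip and red_pot below 0.037 m and contact force between the fingers and pick above 1 N), for 0.1 s.
At the end, for the whole second after the job is handed in: The pick stands or leans at rest in the red pot, its tip within 30 mm of the pot's underside and inside its wall, leaning less than 46 degrees; both pots are upright, the red one within 40 mm of where it stood; the button has sprung back out (z of pick_tip in the frame of red_pot between 0 and 0.03 m and horizontal distance between pick_tip and red_pot below 0.037 m and angle between pick's own z axis and vertical below 0.8 rad and linear speed of pick below 0.03 m/s and angle between each of red_pot, green_pot's own z axis and vertical below 0.1 rad and distance of red_pot from where it was at the start of the episode below 0.04 m and value of joint reset_button below 0.002 m); the robot touches nothing.
It fails at once if the fingers push on the ignition box (more than 3 N) (contact force between the fingers and ignition_box above 3 N).
It fails at once if the green pot or a bystander is shifted by more than 40 mm, or the green pot is tipped over (distance of any of chopstick_rest, measuring_cup, steamer_lid, sauce_bottle, spice_jar, green_pot from where it was at the start of the episode above 0.04 m or angle between green_pot's own z axis and vertical above 0.5 rad).
It also fails if it takes over 48 s, if anything falls off the work surface, if the arm or the gripper's body presses on something with over 40 N, if the wrist force passes 120 N, or if a joint passes its speed limit or range.

ROBOT

A 6-joint arm with a two-finger parallel gripper is mounted at the origin on the work surface. World frame = base frame: x ahead of the robot, y to its left, z up, the work surface at z = 0. Lengths are in m, angles in rad, forces in N, time in s.
With the tool pointing down it reaches from about 0.375 to 0.9 m from the base axis. Payload 3.1 kg.
Tool frame: the origin (TCP) lies at the very end of the fingers, on their centre line; the grasp point (between the pads) lies 19 mm behind it; z points along the fingers, y is the direction in which the jaws open and shut (so a half turn about z gives the same grasp; the last joint's range is limited). The gripper opens to 85 mm and grips with 20 to 120 N. Pads are 22 mm wide; open, the fingers measure 114 mm over their backs; the gripper's body (76 mm by 85 mm) begins 54 mm behind the grasp point. The pads swing forward as they close: fully open they stand 13 mm farther back than shut.
Start: joints at [-1.333, 0.527, 1.433, -0, 1.181, -0.178], TCP at [0.253, -0.571, 0.231] pointing down, gripper open.
Joint ranges: [-3.08, 3.08], [-0.75, 2.2], [0.22, 2.44], [-1.43, 4.57], [0, 2.65], [-2.85, 2.85]. Speed limits (rad/s): [2.79, 2.79, 3.14, 3.14, 3.14, 3.14].

INTERFACE

Orientations are given as a unit quaternion [x, y, z, w].
In Python, from station import manip gives the robot as it stands. The module is installed in compiled form; this text tells all that it offers.
- The arm moves only by the tool send_rows, never from a script. Its argument "commands" is a list of rows, each an object with "delta_pos": the shift along the world's x, y, z in cm, a list of three; "yaw": the turn about the world's z in rad. A call has 1 to 10 rows; each row shifts and turns the pose as measured when the row begins; what a row does not reach is not made up. A row lasts 1/8 s, in which the tool goes at most 62.5 mm and 10.7 degrees, less where a joint would pass 70% of its speed; a pose out of reach is approached as far as the arm can. A call is refused whole if a number of a shift passes 6.25 or a number of a turn 0.188, either way. A call with a gripper value outside its range is refused whole. "grip" is the closure, from -1 (fully open) to 1 (shut), set as the call begins (left out, the last holds). The fingers move at their own pace and stop on an object; "force" is the grip in N (left out, the last holds). Time passes only in rows, so rows that do not move let the fingers close. It gives the time, the measured TCP pose, the force and the opening at its end, in the units of the state.
- manip.sense(): the state, without advancing time (a new reading comes with each control period).
- manip.snapshot(name): name is "scene" or "top" or "wrist"; returns the picture (384x512x3 uint8, blue, green, red); there is no depth.
- manip.get_calibration(name): a dict with "fx", "fy", "cx", "cy" (pixels), "dist_coeffs" ([k1, k2, p1, p2, k3] as OpenCV has them; the pictures are not rectified), "world_to_cam" (4x4, takes a point from world to camera coordinates); the wrist camera has in their place "mount" (4x4, takes a point from camera to tool coordinates, whose origin is the TCP and whose axes are the flange's). Camera axes: x right, y down, z forward; pixel columns grow to the right and rows downward; lengths in m; the calibration is good to about 2 mm. A picture is of the moment at which its call begins: read the wrist's pose just before it. get_calibration takes no time and is no camera call.
- manip.sign_off(): hands the job in, once; it reports no verdict.
The state is a dict: "t": time; "q": joint angles; "qd": joint speeds; "tau": joint torques, N m; "tcp_pos": TCP position; "tool_rot": TCP orientation; "force": force on the tool from outside, world axes, zero at the start; "ft_torque": the same for the moment, N m; "finger_gap": opening from 0.0 (shut) to 1.0 (fully open).
Only numpy, scipy, OpenCV 4.12 (cv2) and the standard library are available. Lean on these libraries where they do the work, as an engineer would, in place of code of your own. Each camera call takes 0.05 s, during which the arm holds its last target. There are 200 camera calls.

## Working session

There is one attempt and no reset: what is moved stays moved. The work goes in short steps, Python scripts to look and compute and a tool call to move; the robot and the scene stay as the last step left them, time stands still between calls to the robot, and variables do not carry over. Pictures are saved under pics/ and viewed, about 8 in all and at most 12, crops included, and the job is handed in when it is done.

Besides the shell and the picture viewer there is one more tool, called as name([rows], argument=value, ...), one row to a line, values as JSON. send_rows: Moves the arm, as the interface text tells. Its arguments: {"type":"object","properties":{"commands":{"type":"array","items":{"type":"object","properties":{"delta_pos":{"type":"array","items":{"type":"number"}},"yaw":{"type":"number"}}}},"grip":{"type":"number"},"force":{"type":"number"}},"required":["commands"]}

```bash
mkdir -p pics
python3 - <<'E'
from station import manip
import cv2,json
for n in("scene","top"):
    cv2.imwrite(f"pics/{n}0.png",manip.snapshot(n))
    c=manip.get_calibration(n);print(n,{k:(v.tolist() if hasattr(v,'tolist') else v) for k,v in c.items()})
c=manip.get_calibration("wrist");print(c);print(manip.sense())
E
```

```text
scene {'fx': 357.2593540197554, 'fy': 357.2593540197554, 'cx': 256.90195607179356, 'cy': 196.17342024457298, 'dist_coeffs': [-0.025724247317100674, 0.0, 0.0, 0.0, 0.0], 'world_to_cam': [[0.8092286291342802, 0.5872014473618629, 0.018533375450455688, -0.42206808949873237], [0.36048510275815915, -0.47138430071551485, -0.8048896394713903, -0.0757028117656824], [-0.4638960190375572, 0.6580207453075309, -0.5931350455554181, 1.246964070151831], [0.0, 0.0, 0.0, 1.0]]}
top {'fx': 427.390855292149, 'fy': 427.390855292149, 'cx': 249.35971902772337, 'cy': 199.83672864312194, 'dist_coeffs': [-0.0440353372327549, 0.0, 0.0, 0.0, 0.0], 'world_to_cam': [[-0.022635794524234615, -0.9997325574579485, 0.0047364928846022405, 0.040796816107601275], [-0.987426579861506, 0.021615261927004994, -0.15659351785701758, 0.5285721472993451], [0.15644925755421704, -0.00822155766361965, -0.9876517786144661, 1.1213154630741322], [0.0, 0.0, 0.0, 1.0]]}
{'fx': 293.43406940807523, 'fy': 293.43406940807523, 'cx': 260.74289033011576, 'cy': 194.64653796210317, 'dist_coeffs': array([-0.03291874,  0.        ,  0.        ,  0.
[... 333 characters left out ...]
.00000000e+00,
         1.00000000e+00]])}
{'t': 0.1, 'q': array([-1.33252003e+00,  5.28370404e-01,  1.43374635e+00,  1.39685910e-05,
        1.18142289e+00, -1.78554050e-01]), 'qd': array([-0.00150355, -0.0023294 , -0.00145027,  0.00167075, -0.0018645 ,
       -0.00117476]), 'tau': array([-1.20266245e-04, -4.43304527e+01, -1.78586090e+01, -1.81459541e-04,
        3.86858665e-03, -9.55135022e-06]), 'tcp_pos': array([ 0.25288785, -0.57086025,  0.23044205]), 'tool_rot': array([ 9.78360146e-01,  2.06906929e-01, -2.26091905e-05, -9.73250345e-04]), 'force': array([ 0.19484397,  1.01473449, -0.09417802]), 'ft_torque': array([-0.03262397,  0.01083068, -0.00356924]), 'finger_gap': 1.001698196929786}
```

View pics/scene0.png

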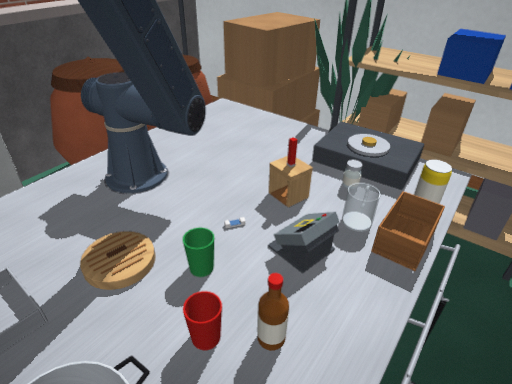

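View pics/top0.png

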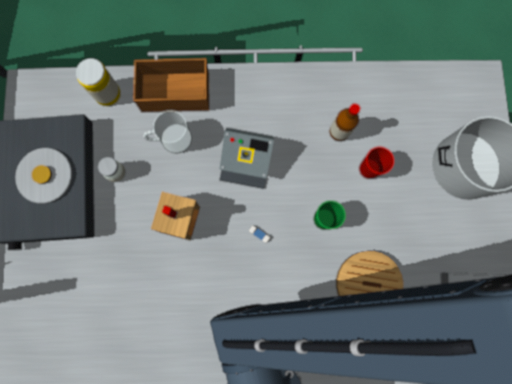

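The scene view shows the pick in its stand at about (292,160), the box at (306,238), the red pot at (204,320) and the green pot at (200,250). The top view shows the stand at (175,215), the box outline at (246,155), the red pot at (377,163) and the green pot at (329,215). I'll zoom in for detail.

```bash
cat > h.py <<'E'
import numpy as np,cv2
from station import manip
from scipy.spatial.transform import Rotation as R
def cam(n,s=None):
    c=manip.get_calibration(n);K=np.array([[c['fx'],0,c['cx']],[0,c['fy'],c['cy']],[0,0,1]])
    if n=='wrist':
        s=s or manip.sense();T=np.eye(4);T[:3,:3]=R.from_quat(s['tool_rot']).as_matrix();T[:3,3]=s['tcp_pos'];W=np.linalg.inv(T@np.array(c['mount']))
    else: W=np.array(c['world_to_cam'])
    return K,np.array(c['dist_coeffs']),W
def ray(C,uv):
    K,d,W=C;p=cv2.undistortPoints(np.array([[uv]],float),K,d)[0,0];Rm=W[:3,:3]
    return -Rm.T@W[:3,3],Rm.T@np.array([p[0],p[1],1])
def atz(C,uv,z):
    o,v=ray(C,uv);return o+v*(z-o[2])/v[2]
def proj(C,P):
    K,d,W=C;return cv2.projectPoints(np.array(P,float).reshape(-1,3),cv2.Rodrigues(W[:3,:3])[0],W[:3,3],K,d)[0][:,0]
def tri(obs): # [(C,uv)..]
    A=np.zeros((3,3));b=np.zeros(3)
    for C,uv in obs:
        o,v=ray(C,uv);v/=np.linalg.norm(v);M=np.eye(3)-np.outer(v,v);A+=M;b+=M@o
    return np.linalg.solve(A,b)
E
python3 - <<'E'
import cv2,numpy as np
t=cv2.imread('pics/top0.png');s=cv2.imread('pics/scene0.png')
a=cv2.resize(t[115:255,145:285],None,fx=4,fy=4,interpolation=cv2.INTER_CUBIC)[:, :400]
a=cv2.resize(t[120:245,145:280],(432,400),interpolation=cv2.INTER_CUBIC)
b=cv2.resize(s[130:270,255:345],(257,400),interpolation=cv2.INTER_CUBIC)
cv2.imwrite('pics/z0.png',np.hstack([a,b]))
from h import *
C=cam('top')
for n,uv,z in(('red',(377,158),.105),('green',(329,213),.105),('handletop',(168,211),.205),('reset',(246,155),.09),('bottle',(352,115),.19),('standtop',(176,213),.115)):print(n,atz(C,uv,z))
E
```

```text
red [ 0.62319155 -0.30814998  0.105     ]
green [ 0.48066058 -0.17385573  0.105     ]
handletop [0.48131898 0.22014561 0.205     ]
reset [0.6422004  0.03560367 0.09      ]
bottle [ 0.71155902 -0.22696634  0.19      ]
standtop [0.48799787 0.21637547 0.115     ]
```

View pics/z0.png

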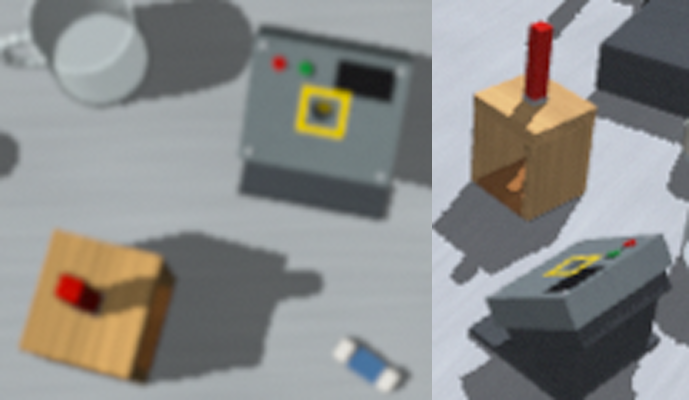

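Top and scene agree: the box's face slopes down towards the robot, with the yaw at about -9°. Next I'll triangulate the colour centroids.

Run:
```python
from h import *
def comps(im,lo,hi,amin):
    h=cv2.cvtColor(im,cv2.COLOR_BGR2HSV);m=cv2.inRange(h,lo,hi)
    n,l,s,c=cv2.connectedComponentsWithStats(m)
    return [(s[i].tolist(),c[i].round(1).tolist()) for i in range(1,n) if s[i][4]>=amin]
for f in('top','scene'):
    im=cv2.imread(f'pics/{f}0.png')
    print(f,'red',comps(im,(0,170,80),(6,255,255),25)); print(' yel',comps(im,(22,140,120),(33,255,255),8)); print(' grn',comps(im,(45,120,50),(75,255,255),300)[:8])
```

```text
top red [([348, 104, 12, 11, 87], [353.8, 109.1]), ([360, 148, 34, 30, 597], [377.1, 163.1]), ([163, 206, 9, 10, 62], [166.7, 210.1])]
 yel [([81, 83, 15, 8, 46], [88.1, 86.2]), ([238, 147, 17, 16, 126], [245.7, 154.3]), ([33, 167, 17, 16, 214], [41.2, 174.0])]
 grn [([315, 201, 31, 28, 645], [329.9, 215.3])]
scene red [([288, 138, 9, 26, 176], [291.9, 150.6]), ([269, 273, 14, 17, 197], [275.2, 281.0]), ([183, 292, 39, 58, 1678], [203.2, 318.7])]
 yel [([424, 165, 28, 20, 293], [436.9, 177.0]), ([304, 220, 9, 6, 16], [307.6, 221.4])]
 grn [([183, 228, 31, 49, 1204], [199.4, 250.6])]
```

send_rows([
  {"delta_pos":[2,4,4],"yaw":-0.1},
  {"delta_pos":[3,5,3],"yaw":-0.1},
  {"delta_pos":[3,5,0],"yaw":-0.1},
  {"delta_pos":[3,5,0],"yaw":-0.1},
  {"delta_pos":[2,6,0],"yaw":-0.1},
  {"delta_pos":[2,6,0],"yaw":-0.1},
  {"delta_pos":[2,6,0],"yaw":-0.1},
  {"delta_pos":[2,6,0]},
  {"delta_pos":[1,6,0]},
  {"delta_pos":[1,6,0]},
], grip=-1)

```text
validation failed for argument at $.co...
```

send_rows([
  {"delta_pos":[2,4,4],"yaw":-0.1},
  {"delta_pos":[3,5,3],"yaw":-0.1},
  {"delta_pos":[3,5,0],"yaw":-0.1},
  {"delta_pos":[3,5,0],"yaw":-0.1},
  {"delta_pos":[2,6,0],"yaw":-0.1},
  {"delta_pos":[2,6,0],"yaw":-0.1},
  {"delta_pos":[2,6,0],"yaw":-0.1},
  {"delta_pos":[2,6,0],"yaw":0},
  {"delta_pos":[1,6,0],"yaw":0},
  {"delta_pos":[1,6,0],"yaw":0},
], grip=-1)

```text
t: 1.35
tcp_pos: [0.4615, -0.0188, 0.2977]
tool_rot: [0.987, -0.158, 0.002, -0.003]
force: [1.0, -0.7, 0.1]
finger_gap: 1.0
```

Run:
```python
from h import *
T,S=cam('top'),cam('scene')
p=tri([(T,(246.0,154.8)),(S,(309,219.5))]);print('outline',p,proj(T,p),proj(S,p))
# pick: fit axis xy: project handle corners' hull to bbox
from scipy.optimize import least_squares
im={n:cv2.imread(f'pics/{n}0.png') for n in('top','scene')}
def obs(f,box):
    x,y,w,h=box;hs=cv2.cvtColor(im[f][y-6:y+h+6,x-6:x+w+6],cv2.COLOR_BGR2HSV)
    m=cv2.inRange(hs,(0,150,50),(8,255,255))|cv2.inRange(hs,(172,150,50),(180,255,255))
    q=np.argwhere(m)[:,::-1]+[x-6,y-6];return np.r_[q.min(0)-.5,q.max(0)+.5]
ot=obs('top',(163,206,14,11));os_=obs('scene',(288,138,9,28));print(ot,os_)
def mod(v):
    c,s=np.cos(v[2])*.01,np.sin(v[2])*.01
    P=[[v[0]+a*c-b*s,v[1]+a*s+b*c,z] for a in(-1,1) for b in(-1,1) for z in(.115,.205)]
    return [np.r_[proj(C,P).min(0),proj(C,P).max(0)] for C in(T,S)]
r=least_squares(lambda v:np.concatenate([(mod(v)[0]-ot),(mod(v)[1]-os_)]),[.48,.22,-.25]);print(r.x,r.fun.round(1))
for n,a,b,z in(('red',(377.1,158),None,.105),):pass
```

```text
outline [0.64695188 0.03954549 0.09703802] [[244.45895129 152.58923892]] [[306.24049217 219.87760499]]
[161.5 205.5 175.5 216.5] [287.5 137.5 296.5 164.5]
[ 0.48582196  0.2258519  -0.01917306] [-0.3 -0.6  0.8  1.4 -0.8 -2.1  1.7  1.8]
```

send_rows([
  {"delta_pos":[0.4,5,0],"yaw":0},
  {"delta_pos":[0.4,5,0],"yaw":0},
  {"delta_pos":[0.4,5,0],"yaw":0},
  {"delta_pos":[0.4,5,0],"yaw":0},
  {"delta_pos":[0.4,4.4,0],"yaw":0},
  {"delta_pos":[0,0,0],"yaw":0},
])

```text
t: 2.1
tcp_pos: [0.4795, 0.2374, 0.296]
tool_rot: [0.988, -0.155, 0.001, -0.003]
force: [-0.5, -0.2, 0.0]
finger_gap: 1.0
```

Run:
```python
from h import *
s=manip.sense();cv2.imwrite('pics/w1.png',manip.snapshot('wrist'));print(s['tcp_pos'],s['tool_rot'])
C=cam('wrist',s);print(proj(C,[[.484,.225,.205],[.484,.225,.115]]))
```

```text
[0.4795294  0.23738868 0.29596596] [ 0.98795625 -0.15470993  0.00101231 -0.00250305]
[[275.16685164 190.53836769]
 [271.87374182 166.18334403]]
```

View pics/w1.png

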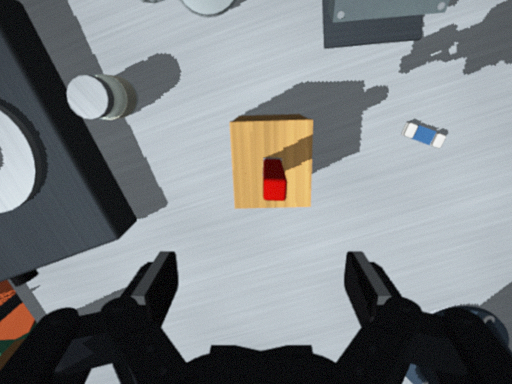

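send_rows([
  {"delta_pos":[0.4,-1.2,-2],"yaw":0},
  {"delta_pos":[0,0,-4],"yaw":0},
  {"delta_pos":[0,0,-4],"yaw":0},
  {"delta_pos":[0,0,-3],"yaw":0},
  {"delta_pos":[0,0,-2],"yaw":0},
  {"delta_pos":[0,0,0],"yaw":0},
])

```text
t: 2.9
tcp_pos: [0.4827, 0.2157, 0.1421]
tool_rot: [0.987, -0.159, 0.001, -0.0]
force: [0.3, -0.5, -0.7]
finger_gap: 1.003
```

send_rows([
  {"delta_pos":[0,0,0],"yaw":0},
  {"delta_pos":[0,0,0],"yaw":0},
  {"delta_pos":[0,0,0],"yaw":0},
  {"delta_pos":[0,0,0],"yaw":0},
  {"delta_pos":[0,0,0],"yaw":0},
  {"delta_pos":[0,0,0],"yaw":0},
], grip=1, force=25)

```text
t: 3.65
tcp_pos: [0.4871, 0.2196, 0.1464]
tool_rot: [0.987, -0.162, 0.006, -0.007]
force: [0.6, 0.2, -1.1]
finger_gap: 0.228
```

send_rows([
  {"delta_pos":[0,0,1.5],"yaw":0},
  {"delta_pos":[0,0,2.5],"yaw":0},
  {"delta_pos":[0,0,2.5],"yaw":0},
  {"delta_pos":[0,0,1.5],"yaw":0},
  {"delta_pos":[0,0,0.5],"yaw":0},
  {"delta_pos":[0,0,0],"yaw":0},
])

```text
t: 4.4
tcp_pos: [0.4869, 0.2178, 0.2379]
tool_rot: [0.987, -0.161, 0.007, -0.005]
force: [0.2, -0.3, -1.5]
finger_gap: 0.232
```

Run:
```python
from h import *
s=manip.sense();print(s['tcp_pos'],s['force'],s['ft_torque'],s['finger_gap'])
a=manip.snapshot('scene');b=manip.snapshot('wrist')
cv2.imwrite('pics/l1.png',np.hstack([cv2.resize(a[60:220,240:350],(350,510),interpolation=2),cv2.resize(b[50:290,180:390],(446,510))]))
```

```text
[0.4868987  0.21776117 0.23791142] [ 0.15343958 -0.30222881 -1.5357453 ] [ 0.0724456  -0.0886693   0.02378316] 0.2320046380888115
```

View pics/l1.png

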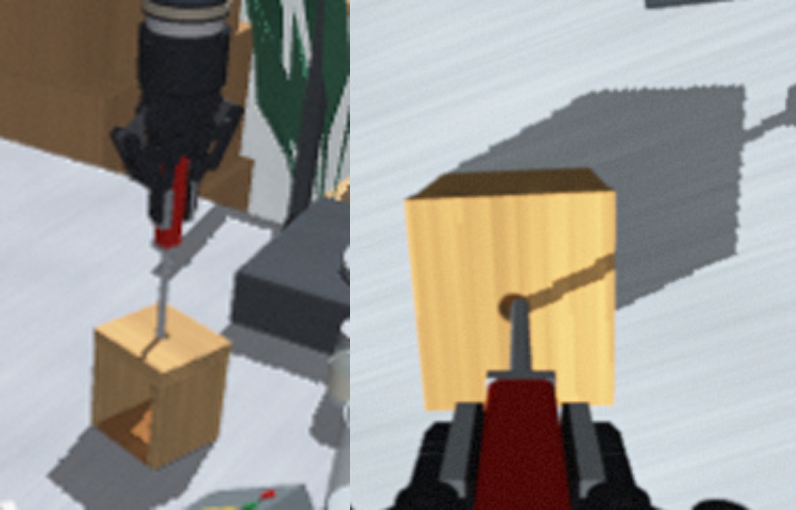

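The pick is lifted, and the shaft's tip is still about 8 mm inside the hole. I'll use the hole's edge to swing the pick in the fingers, with the handle towards the tool's -x.

send_rows([
  {"delta_pos":[-0.95,0.32,0],"yaw":0},
  {"delta_pos":[-0.95,0.32,-0.1],"yaw":0},
  {"delta_pos":[-0.95,0.32,-0.2],"yaw":0},
  {"delta_pos":[0,0,0],"yaw":0},
])

```text
t: 5.0
tcp_pos: [0.4585, 0.2288, 0.2339]
tool_rot: [0.987, -0.161, 0.009, -0.006]
force: [1.0, 0.8, -0.5]
finger_gap: 0.228
```

Run:
```python
from h import *
s=manip.sense();print(s['tcp_pos'],s['force'],s['ft_torque'],s['finger_gap'])
a=manip.snapshot('scene');b=manip.snapshot('wrist')
cv2.imwrite('pics/l2.png',np.hstack([cv2.resize(a[60:220,240:350],(350,510),interpolation=2),cv2.resize(b[50:290,180:390],(446,510))]))
```

```text
[0.4585252  0.22876659 0.23390788] [ 1.01637369  0.77313045 -0.52188579] [ 0.2889268  -0.2256698   0.05924795] 0.22772046817703198
```

View pics/l2.png

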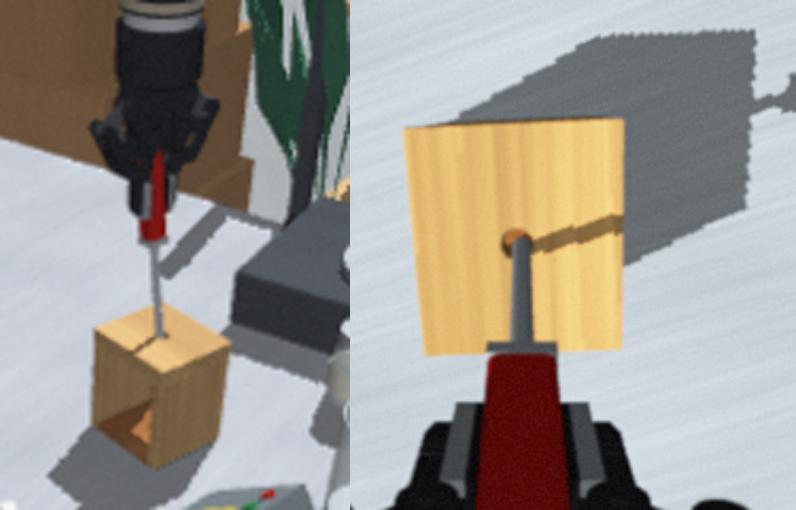

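The pick pivots with very little force, so I'll carry on along the arc.

send_rows([
  {"delta_pos":[-0.95,0.32,-0.25],"yaw":0},
  {"delta_pos":[-0.95,0.32,-0.33],"yaw":0},
  {"delta_pos":[-0.95,0.32,-0.42],"yaw":0},
  {"delta_pos":[-0.95,0.32,-0.5],"yaw":0},
  {"delta_pos":[-0.95,0.32,-0.6],"yaw":0},
  {"delta_pos":[-0.3,0.1,-0.1],"yaw":0},
  {"delta_pos":[0,0,0],"yaw":0},
])

```text
t: 5.98
tcp_pos: [0.4061, 0.2466, 0.2108]
tool_rot: [0.987, -0.161, 0.011, -0.006]
force: [1.7, 1.1, 2.1]
finger_gap: 0.231
```

Run:
```python
from h import *
s=manip.sense();print(s['tcp_pos'],s['force'],s['ft_torque'],s['finger_gap'])
a=manip.snapshot('scene');b=manip.snapshot('wrist')
cv2.imwrite('pics/l3.png',np.hstack([cv2.resize(a[60:220,240:350],(350,510),interpolation=2),cv2.resize(b[50:290,180:390],(446,510))]))
```

```text
[0.40614377 0.24657341 0.21078606] [1.74920498 1.07711941 2.11786153] [ 0.05438357 -0.56152699  0.03778038] 0.23056559498844728
```

View pics/l3.png

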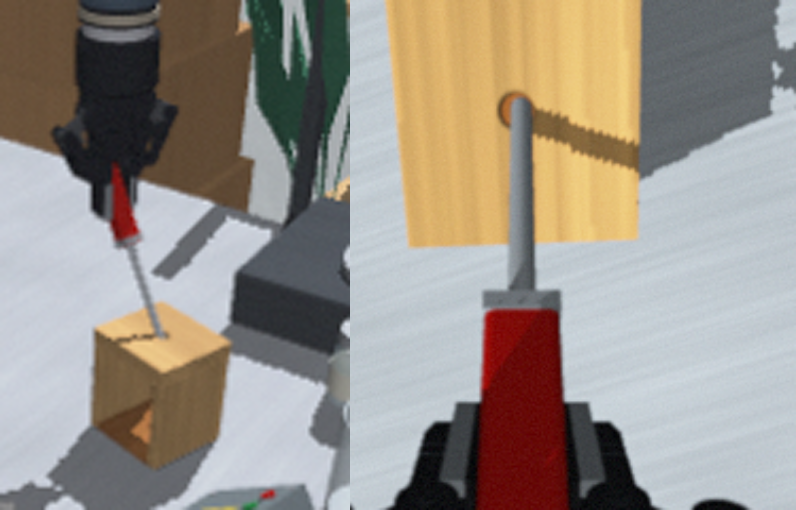

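The tilt is now about 36°, handle towards tool -x. I'll lift out with a firmer grip and go to a hover in front of the well.

send_rows([
  {"delta_pos":[0,0,0],"yaw":0},
  {"delta_pos":[-0.5,0.2,1.5],"yaw":0},
  {"delta_pos":[0,0,3.5],"yaw":0},
  {"delta_pos":[2.5,-3.8,0],"yaw":0.04},
  {"delta_pos":[2.5,-3.8,0],"yaw":0.04},
  {"delta_pos":[2.5,-3.8,0],"yaw":0.04},
  {"delta_pos":[2.5,-3.8,0],"yaw":0.04},
  {"delta_pos":[2.5,-3.8,-1],"yaw":0},
  {"delta_pos":[0,0,0],"yaw":0},
  {"delta_pos":[0,0,0],"yaw":0},
], force=60)

```text
t: 7.32
tcp_pos: [0.5146, 0.0512, 0.2457]
tool_rot: [0.997, -0.081, -0.009, -0.004]
force: [0.2, -0.5, -1.2]
finger_gap: 0.222
```

Run:
```python
from h import *
s=manip.sense();print(s['t'],s['tcp_pos'],s['tool_rot'],s['force'],s['finger_gap'])
b=manip.snapshot('wrist');cv2.imwrite('pics/w2.png',b)
cv2.imwrite('pics/w2b.png',cv2.resize(b[0:300,130:390],(693,800) if 0 else (520,600),interpolation=2))
```

```text
7.325 [0.51460925 0.05117791 0.24570917] [ 0.99665194 -0.08111133 -0.00944685 -0.00407789] [ 0.23353688 -0.52816983 -1.2416504 ] 0.22171266449048782
```

View pics/w2b.png

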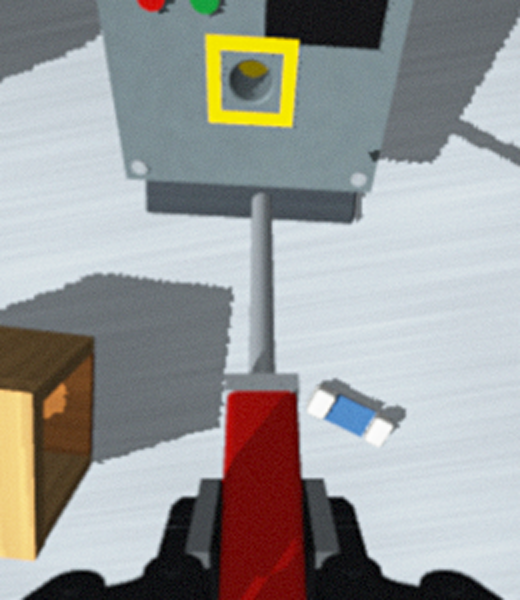

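The wrist picture shows the tip at about full-picture pixel (260,98), the well mouth at about (255.5,40), and the box turned about 3° more than the tool.

```bash
cat >> h.py <<'E'
def tip_from(C,s,uv,L=.150):
    o,v=ray(C,uv);v/=np.linalg.norm(v);Rm=R.from_quat(s['tool_rot']).as_matrix()
    G=s['tcp_pos']-.019*Rm[:,2];w=o-G;b=w@v;disc=b*b-(w@w-L*L)
    t=[-b-np.sqrt(max(disc,0)),-b+np.sqrt(max(disc,0))]
    return G,[o+k*v for k in t],disc
E
python3 - <<'E'
from h import *
s=dict(tcp_pos=np.array([0.51460925,0.05117791,0.24570917]),tool_rot=np.array([0.99665194,-0.08111133,-0.00944685,-0.00407789]))
C=cam('wrist',s)
im=cv2.imread('pics/w2.png');h=cv2.cvtColor(im,cv2.COLOR_BGR2HSV);m=cv2.inRange(h[:75,225:285],(22,140,120),(33,255,255))
cs=max(cv2.findContours(m,0,2)[0],key=cv2.contourArea);q=cv2.approxPolyDP(cs,4,True)[:,0]+[225,0];print('quad',q.tolist())
lo=[atz(C,(130+x/2,y/2),.0585) for x,y in((127,178),(372,191))];e=lo[0]-lo[1];print('yaw low edge',np.degrees(np.arctan2(-e[0],e[1])),np.linalg.norm(e))
mouth=atz(C,(255.6,40.2),.09);print('mouth',mouth)
G,t,d=tip_from(C,s,(260.3,98.5));print('G',G,t,d)
for x in t:print(proj(C,x), np.degrees(np.arccos((G-x)[2]/.15)), np.degrees(np.arctan2((x-G)[1],(x-G)[0])))
E
```

```text
quad [[233, 17], [234, 59], [275, 62], [279, 20]]
yaw low edge -12.165509571376061 0.12998523404967793
mouth [0.64272046 0.03711487 0.09      ]
G [0.51495446 0.05099435 0.26470515] [array([0.59922145, 0.03743252, 0.38805486]), array([0.59300243, 0.04051827, 0.13703852])] 0.01576434920513386
[[260.3  98.5]] 145.3188607109663 -9.142717143513428
[[260.3  98.5]] 31.66730567731925 -7.644900696058063
```

send_rows([
  {"delta_pos":[0.8,0.1,0],"yaw":-0.05},
  {"delta_pos":[1.4,0.1,-1.3],"yaw":0},
  {"delta_pos":[1.4,0.1,-1.3],"yaw":0},
  {"delta_pos":[0,0,0],"yaw":0},
  {"delta_pos":[0,0,0],"yaw":0},
])

```text
t: 8.0
tcp_pos: [0.549, 0.0582, 0.217]
tool_rot: [0.995, -0.103, -0.012, -0.004]
force: [0.6, 0.3, -0.9]
finger_gap: 0.225
```

Run:
```python
from h import *
s=manip.sense();print(s['t'],s['tcp_pos'].tolist(),s['tool_rot'].tolist(),s['force'],s['ft_torque'])
b=manip.snapshot('wrist');cv2.imwrite('pics/w3.png',b);cv2.imwrite('pics/t3.png',manip.snapshot('top'));cv2.imwrite('pics/s3.png',manip.snapshot('scene'))
sc=cv2.imread('pics/s3.png')
cv2.imwrite('pics/w3b.png',np.hstack([cv2.resize(b[0:150,200:320],(480,600),interpolation=2),cv2.resize(sc[190:270,270:312],(315,600),interpolation=2)]))
```

```text
8.0 [0.5490224260991214, 0.058205573316423134, 0.21704931549282847] [0.9945951326475546, -0.10303593648647336, -0.012042402451812952, -0.004370177266106112] [ 0.5688625   0.27906073 -0.93489858] [ 0.02041177  0.00943081 -0.00188134]
```

View pics/w3b.png

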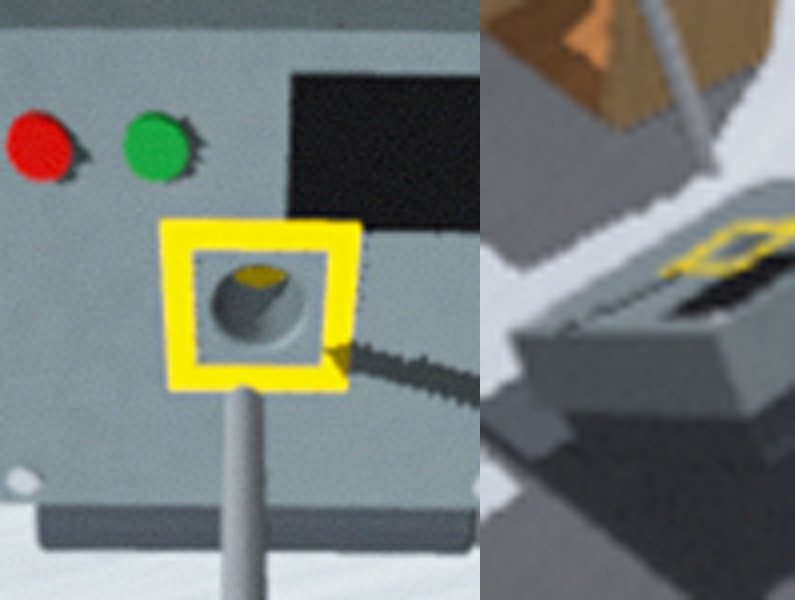

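The wrist view shows the tip end at (261.2,98) and the well centre at (264.5,76.3). The scene view shows the tip at (300.3,213). I'll triangulate both.

Run:
```python
from h import *
s=dict(tcp_pos=np.array([0.5490224,0.0582056,0.2170493]),tool_rot=np.array([0.99459513,-0.10303594,-0.0120424,-0.00437018]))
C=cam('wrist',s);S=cam('scene')
M=atz(C,(264.5,76.3),.09);print('mouth',M)
t=tri([(C,(261.2,98)),(S,(300.3,213))]);print('tip',t,proj(C,t),proj(S,t))
G,tt,d=tip_from(C,s,(261.2,98));print('G',G,tt[1],np.degrees(np.arccos((G-t)/np.linalg.norm(G-t))[2]),np.linalg.norm(G-t))
a=np.radians(-12.2);n=np.array([-np.sin(.6109)*np.cos(a),-np.sin(.6109)*np.sin(a),np.cos(.6109)])
bx=np.array([np.cos(a)*np.cos(.6109),np.sin(a)*np.cos(.6109),np.sin(.6109)]);by=np.cross(n,bx)
for p in(t,tt[1]):
  w=p-M;print('well frame x,y,z mm',np.array([w@bx,w@by,w@n])*1e3,'axis tilt in well frame',np.degrees([np.arctan2((G-p)@bx,(G-p)@n),np.arctan2((G-p)@by,(G-p)@n)]))
print('n',n,'bx',bx,'by',by)
print('mouth px in scene',proj(S,M))
```

```text
mouth [0.64266168 0.03730048 0.09      ]
tip [0.62627735 0.04336221 0.10706102] [[261.34546454  98.20178512]] [[300.37583442 213.01122108]]
G [0.54946043 0.05799328 0.23604306] [0.62648638 0.04343399 0.10815628] 31.22715544851982 0.15083525811931572
well frame x,y,z mm [-4.38084527  2.4624175  23.89589706] axis tilt in well frame [ 3.78259589 -0.73576277]
well frame x,y,z mm [-3.59767183  2.57675429 24.68456629] axis tilt in well frame [ 3.50394398 -0.78339001]
n [-0.56065056  0.12121694  0.81913211] bx [ 0.80063274 -0.17310293  0.57360491] by [2.11324796e-01 9.77415894e-01 1.38777878e-17]
mouth px in scene [[304.0806197  221.76639999]]
```

send_rows([
  {"delta_pos":[0.5,-0.24,-0.5],"yaw":0},
  {"delta_pos":[0.5,-0.24,-0.5],"yaw":0},
  {"delta_pos":[0,0,0],"yaw":0},
  {"delta_pos":[0,0,0],"yaw":0},
])

```text
t: 8.65
tcp_pos: [0.5599, 0.0523, 0.2076]
tool_rot: [0.995, -0.104, -0.011, -0.004]
force: [-0.4, 0.5, -0.7]
finger_gap: 0.227
```

Run:
```python
from h import *
s=manip.sense();print(s['t'],s['tcp_pos'].tolist(),s['tool_rot'].tolist(),s['force'],s['ft_torque'])
b=manip.snapshot('wrist');cv2.imwrite('pics/w4.png',b)
cv2.imwrite('pics/w4b.png',cv2.resize(b[40:140,220:310],(540,600),interpolation=2))
```

```text
8.65 [0.5599123546104515, 0.0523448135178744, 0.20756897092395937] [0.9945488550550897, -0.10361616433165871, -0.010837636916441754, -0.004337167724700685] [-0.43964905  0.47533964 -0.72053154] [0.01970137 0.04886649 0.06812167]
```

View pics/w4b.png

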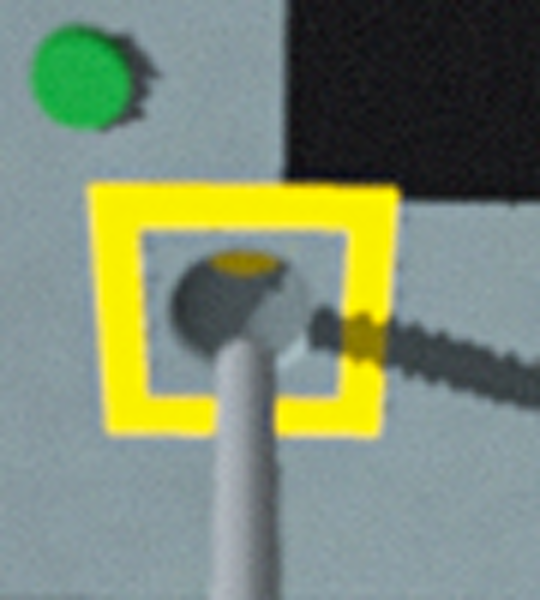

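The tip is laterally centred over the well, within about 1 mm. I'll go in along its axis.

send_rows([
  {"delta_pos":[0.35,-0.03,-0.55],"yaw":0},
  {"delta_pos":[0.35,-0.03,-0.55],"yaw":0},
  {"delta_pos":[0.35,-0.06,-0.5],"yaw":0},
  {"delta_pos":[0,0,0],"yaw":0},
])

```text
t: 9.2
tcp_pos: [0.5711, 0.0512, 0.1903]
tool_rot: [0.995, -0.104, -0.011, -0.004]
force: [0.4, 0.2, -0.3]
finger_gap: 0.226
```

send_rows([
  {"delta_pos":[0.22,-0.05,-0.33],"yaw":0},
  {"delta_pos":[0.22,-0.05,-0.33],"yaw":0},
  {"delta_pos":[0,0,0],"yaw":0},
])

```text
t: 9.57
tcp_pos: [0.5758, 0.0501, 0.1832]
tool_rot: [0.995, -0.104, -0.011, -0.004]
force: [-0.2, -0.3, -1.4]
finger_gap: 0.228
```

send_rows([
  {"delta_pos":[0.2,-0.04,-0.29],"yaw":0},
  {"delta_pos":[0.17,-0.04,-0.25],"yaw":0},
  {"delta_pos":[0,0,0],"yaw":0},
])

```text
t: 9.95
tcp_pos: [0.5794, 0.0494, 0.1783]
tool_rot: [0.995, -0.103, -0.011, -0.004]
force: [-1.8, 0.5, 1.9]
finger_gap: 0.222
```

The contact force is about 3.4 N along the axis, so the button is roughly 4 mm in. I'll push on to the stop and hold.

send_rows([
  {"delta_pos":[0.15,-0.03,-0.22],"yaw":0},
  {"delta_pos":[0.06,-0.01,-0.09],"yaw":0},
  {"delta_pos":[0,0,0],"yaw":0},
])

```text
t: 10.32
tcp_pos: [0.5807, 0.0492, 0.1767]
tool_rot: [0.995, -0.103, -0.012, -0.004]
force: [-2.1, -0.6, 1.7]
finger_gap: 0.223
```

send_rows([
  {"delta_pos":[0.15,-0.03,-0.22],"yaw":0},
  {"delta_pos":[0.1,-0.02,-0.15],"yaw":0},
  {"delta_pos":[0.06,-0.01,-0.08],"yaw":0},
])

```text
t: 10.7
tcp_pos: [0.5812, 0.0492, 0.1766]
tool_rot: [0.995, -0.103, -0.014, -0.004]
force: [-4.2, -0.4, 7.1]
finger_gap: 0.225
```

Run:
```python
from h import *
s=manip.sense();print(s['t'],s['tcp_pos'],s['force'],s['ft_torque'],s['tau'])
```

```text
10.7 [0.58122457 0.04918265 0.17658088] [-4.17092996 -0.42934013  7.09895707] [-0.03644266  0.50709489 -0.05000843] [ -0.28830942 -38.69196653 -15.5541712    0.11709521  -0.97750906
  -0.04567291]
```

The force is now about 9 N and the motion has stalled, so the button is at its stop. I'll hold for a little over a second with a light push.

send_rows([
  {"delta_pos":[0.11,-0.02,-0.16],"yaw":0},
  {"delta_pos":[0.11,-0.02,-0.16],"yaw":0},
  {"delta_pos":[0.11,-0.02,-0.16],"yaw":0},
  {"delta_pos":[0.11,-0.02,-0.16],"yaw":0},
  {"delta_pos":[0.11,-0.02,-0.16],"yaw":0},
  {"delta_pos":[0.11,-0.02,-0.16],"yaw":0},
  {"delta_pos":[0.11,-0.02,-0.16],"yaw":0},
  {"delta_pos":[0.11,-0.02,-0.16],"yaw":0},
  {"delta_pos":[0.11,-0.02,-0.16],"yaw":0},
  {"delta_pos":[0.11,-0.02,-0.16],"yaw":0},
])

```text
t: 11.95
tcp_pos: [0.5828, 0.049, 0.1773]
tool_rot: [0.995, -0.102, -0.021, -0.003]
force: [-6.8, 0.6, 13.4]
finger_gap: 0.224
```

The button was held in for over 1 s at about 15 N. I'll withdraw along the well's axis.

send_rows([
  {"delta_pos":[-0.6,0.12,0.85],"yaw":0},
  {"delta_pos":[-0.9,0.18,1.3],"yaw":0},
  {"delta_pos":[-1.1,0.24,1.6],"yaw":0},
  {"delta_pos":[-1.7,0.36,2.5],"yaw":0},
  {"delta_pos":[-3,2,2],"yaw":0},
  {"delta_pos":[-3,3,0],"yaw":-0.04},
  {"delta_pos":[-3,3,0],"yaw":-0.04},
  {"delta_pos":[0,0,0],"yaw":0},
])

```text
t: 12.95
tcp_pos: [0.4441, 0.1401, 0.2659]
tool_rot: [0.989, -0.144, -0.018, -0.005]
force: [-0.4, 0.7, -1.0]
finger_gap: 0.231
```

Run:
```python
from h import *
s=manip.sense();print(s['t'],s['tcp_pos'].tolist(),s['tool_rot'].tolist(),s['force'])
Rm=R.from_quat(s['tool_rot']).as_matrix();print(Rm.round(3))
b=manip.snapshot('wrist');cv2.imwrite('pics/w5.png',b);S=manip.snapshot('scene');cv2.imwrite('pics/s5.png',S)
# stand yaw-aligned face estimate
y=np.radians(-18);x=np.array([np.cos(y),np.sin(y)]);c=np.array([.485,.222]);print('near faces',c-.05*x,c-.045*x)
v=np.hstack([cv2.resize(b[60:240,200:320],(400,600),interpolation=2),cv2.resize(S[60:220,190:300],(400,600),interpolation=2)]);cv2.imwrite('pics/v5.png',v)
```

```text
12.95 [0.4440636843482229, 0.14013175627268734, 0.265914351602409] [0.9894809793631988, -0.1435017327569389, -0.017636409592973606, -0.004858109804234579] [-0.36243208  0.71050689 -0.98896922]
[[ 0.958 -0.284 -0.034]
 [-0.284 -0.959  0.015]
 [-0.036 -0.005 -0.999]]
near faces [0.43744717 0.23745085] [0.44220246 0.23590576]
```

View pics/v5.png

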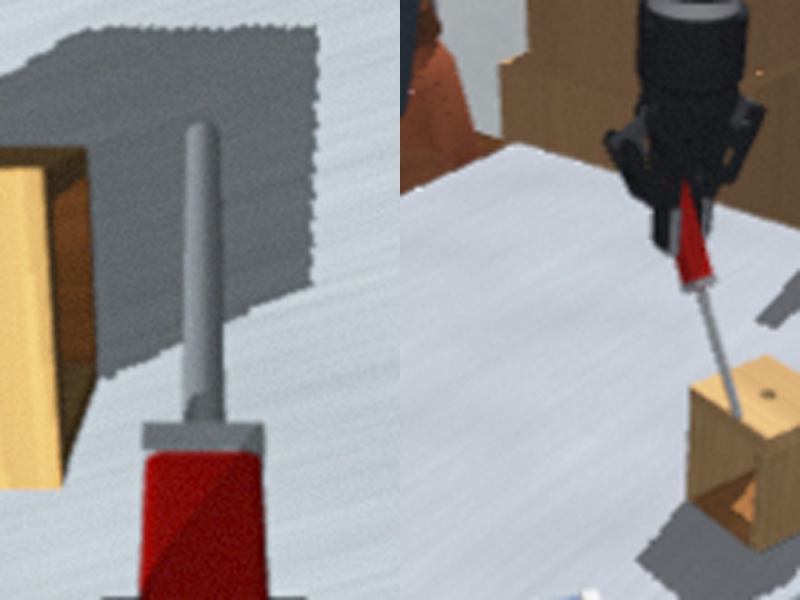

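The pick still tilts about 31° and the stand is clear. I'll go over to the stand's robot-side face and push the shaft against it to straighten the pick again.

send_rows([
  {"delta_pos":[-2.0,3.1,1.0],"yaw":0},
  {"delta_pos":[-2.3,3.1,0],"yaw":0},
  {"delta_pos":[-2.3,3.1,0],"yaw":-0.03},
  {"delta_pos":[-2.3,3.1,0],"yaw":0},
  {"delta_pos":[0,0,0],"yaw":0},
])

```text
t: 13.68
tcp_pos: [0.364, 0.263, 0.2778]
tool_rot: [0.986, -0.163, -0.012, -0.006]
force: [-0.1, 0.2, -0.5]
finger_gap: 0.228
```

```bash
cat > look.py <<'E'
from h import *
# tip measured from wrist picture: last shaft-grey row along the pick's column is found against known G
s=manip.sense();print(s['t'],s['tcp_pos'].round(4),s['tool_rot'].round(3),s['force'].round(1),s['ft_torque'].round(2))
C=cam('wrist',s);x=R.from_quat(s['tool_rot']).as_matrix()
G=s['tcp_pos']-.019*x[:,2]
for a in(0,10,20,31):print(a,(G+.15*(np.sin(np.radians(a))*x[:,0]+np.cos(np.radians(a))*x[:,2])).round(4),proj(C,G+.15*(np.sin(np.radians(a))*x[:,0]+np.cos(np.radians(a))*x[:,2])).round(1))
E
python3 look.py
```

```text
13.675 [0.364  0.263  0.2778] [ 0.986 -0.163 -0.012 -0.006] [-0.1  0.2 -0.5] [ 0.01 -0.01 -0.02]
0 [0.3613 0.2651 0.1469] [[261.9 185.7]]
10 [0.386  0.2567 0.1485] [[262.  159.8]]
20 [0.41   0.2484 0.1546] [[262.1 133.4]]
31 [0.4348 0.2399 0.1664] [[262.2 103.2]]
```

send_rows([
  {"delta_pos":[-1.8,0.5,0],"yaw":0},
  {"delta_pos":[0,0,-2.5],"yaw":0},
  {"delta_pos":[0,0,-3],"yaw":0},
  {"delta_pos":[0,0,-2.4],"yaw":0},
  {"delta_pos":[0,0,0],"yaw":0},
])

```text
t: 14.3
tcp_pos: [0.3475, 0.2656, 0.198]
tool_rot: [0.986, -0.167, -0.01, -0.006]
force: [0.4, -0.5, -0.9]
finger_gap: 0.225
```

```bash
python3 look.py
```

```text
14.3 [0.3475 0.2656 0.198 ] [ 0.986 -0.167 -0.01  -0.006] [ 0.4 -0.5 -0.9] [-0.02  0.06  0.05]
0 [0.3452 0.2677 0.0671] [[261.9 185.7]]
10 [0.3698 0.2591 0.0688] [[262.  159.8]]
20 [0.3938 0.2507 0.075 ] [[262.1 133.3]]
31 [0.4185 0.242  0.0868] [[262.2 103.2]]
```

send_rows([
  {"delta_pos":[0,0,0],"yaw":0},
  {"delta_pos":[0.95,-0.32,0],"yaw":0},
  {"delta_pos":[0.95,-0.32,0],"yaw":0},
  {"delta_pos":[0.95,-0.32,0],"yaw":0},
  {"delta_pos":[0.95,-0.32,0],"yaw":0},
  {"delta_pos":[0,0,0],"yaw":0},
], force=25)

```text
t: 15.05
tcp_pos: [0.3809, 0.2523, 0.2005]
tool_rot: [0.985, -0.169, -0.018, -0.007]
force: [-0.1, 0.4, -1.2]
finger_gap: 0.227
```

```bash
python3 look.py
python3 - <<'E'
from h import *
b=manip.snapshot('wrist');cv2.imwrite('pics/w6.png',b)
print(b[80:200:8,261].tolist())
E
```

```text
15.05 [0.3809 0.2523 0.2005] [ 0.985 -0.169 -0.018 -0.007] [-0.1  0.4 -1.2] [ 0.12  0.2  -0.  ]
0 [0.3765 0.2548 0.0696] [[261.9 185.7]]
10 [0.4011 0.2461 0.0709] [[262.  159.8]]
20 [0.4251 0.2376 0.0767] [[262.1 133.3]]
31 [0.45   0.2287 0.088 ] [[262.2 103.2]]
[[107, 176, 220], [109, 177, 220], [107, 178, 216], [109, 177, 219], [104, 175, 217], [102, 173, 215], [95, 124, 146], [88, 93, 85], [91, 86, 81], [89, 88, 81], [94, 90, 84], [93, 88, 82], [91, 90, 87], [93, 90, 83], [90, 85, 82]]
```

send_rows([
  {"delta_pos":[1.0,-0.33,0],"yaw":0},
  {"delta_pos":[1.0,-0.33,0],"yaw":0},
  {"delta_pos":[1.0,-0.33,0],"yaw":0},
  {"delta_pos":[1.0,-0.33,0],"yaw":0},
  {"delta_pos":[0.5,-0.16,0],"yaw":0},
  {"delta_pos":[0,0,0],"yaw":0},
])

```text
t: 15.85
tcp_pos: [0.4232, 0.2365, 0.2006]
tool_rot: [0.985, -0.169, -0.024, -0.006]
force: [-3.4, 1.2, 0.4]
finger_gap: 0.222
```

```bash
python3 look.py
python3 - <<'E'
from h import *
b=manip.snapshot('wrist');cv2.imwrite('pics/w7.png',b)
print(b[100:220:8,261].tolist())
E
```

```text
15.85 [0.4232 0.2365 0.2006] [ 0.985 -0.169 -0.024 -0.006] [-3.4  1.2  0.4] [ 0.23  0.95 -0.02]
0 [0.4172 0.239  0.0697] [[261.9 185.7]]
10 [0.4419 0.2302 0.0708] [[262.  159.8]]
20 [0.466  0.2217 0.0763] [[262.1 133.4]]
31 [0.491  0.2128 0.0874] [[262.2 103.2]]
[[115, 188, 230], [120, 194, 231], [116, 190, 230], [117, 187, 229], [115, 189, 228], [117, 190, 229], [119, 189, 230], [115, 186, 229], [111, 187, 229], [114, 185, 227], [112, 187, 227], [75, 71, 68], [78, 70, 67], [72, 67, 66], [78, 74, 69]]
```

send_rows([
  {"delta_pos":[0.6,-0.2,0],"yaw":0},
  {"delta_pos":[0.4,-0.13,0],"yaw":0},
  {"delta_pos":[0,0,0],"yaw":0},
  {"delta_pos":[-1.2,0.4,0],"yaw":0},
  {"delta_pos":[-1.2,0.4,2],"yaw":0},
  {"delta_pos":[0,0,5],"yaw":0},
  {"delta_pos":[0,0,5],"yaw":0},
  {"delta_pos":[0,0,0],"yaw":0},
], force=40)

```text
t: 16.9
tcp_pos: [0.4154, 0.2421, 0.3256]
tool_rot: [0.986, -0.168, -0.011, -0.008]
force: [0.3, -0.0, -1.5]
finger_gap: 0.226
```

```bash
python3 look.py
python3 - <<'E'
from h import *
b=manip.snapshot('wrist');cv2.imwrite('pics/w8.png',b)
print([(r,b[r,258:264].mean(0).round().tolist()) for r in range(120,230,6)])
S=manip.snapshot('scene');cv2.imwrite('pics/s8.png',S)
h=cv2.cvtColor(S,cv2.COLOR_BGR2HSV);m=cv2.inRange(h[40:260,150:330],(0,170,60),(6,255,255));p=np.argwhere(m)+[40,150];
for r in np.unique(p[:,0]):q=p[p[:,0]==r][:,1];print(r,q.min(),q.max(),end='; ')
E
```

```text
16.9 [0.4154 0.2421 0.3256] [ 0.986 -0.168 -0.011 -0.008] [ 0.3 -0.  -1.5] [ 0.01 -0.03 -0.02]
0 [0.4128 0.2446 0.1947] [[261.9 185.7]]
10 [0.4374 0.2359 0.1963] [[262.  159.8]]
20 [0.4614 0.2274 0.2024] [[262.1 133.3]]
31 [0.4861 0.2186 0.2141] [[262.2 103.2]]
[(120, [114.0, 186.0, 227.0]), (126, [112.0, 184.0, 226.0]), (132, [112.0, 185.0, 227.0]), (138, [113.0, 186.0, 227.0]), (144, [108.0, 183.0, 228.0]), (150, [216.0, 210.0, 201.0]), (156, [212.0, 207.0, 198.0]), (162, [213.0, 207.0, 198.0]), (168, [216.0, 209.0, 200.0]), (174, [216.0, 210.0, 201.0]), (180, [102.0, 98.0, 92.0]), (186, [77.0, 74.0, 70.0]), (192, [76.0, 72.0, 69.0]), (198, [77.0, 73.0, 70.0]), (204, [75.0, 71.0, 69.0]), (210, [75.0, 71.0, 69.0]), (216, [74.0, 72.0, 68.0]), (222, [73.0, 70.0, 67.0]), (228, [4.0, 5.0, 78.0])]
71 282 282; 72 281 282; 73 280 282; 74 280 282; 75 280 282; 76 279 282; 77 280 282; 78 279 282; 79 280 281; 80 279 282; 81 279 282; 82 280 282; 83 280 282; 84 281 282; 85 279 282; 86 279 282; 87 279 281; 88 279 282; 89 279 282; 90 279 281; 91 279 281; 92 279 281; 93 279 281; 94 277 281; 95 274 282; 96 274 281; 97 274 281; 98 274 281; 99 275 280; 214 325 325; 215 323 324;
```

The pick is upright again, about 2° off the tool axis. Next I'll locate the red pot by fitting its silhouette in both fixed views.

Run:
```python
from h import *
from scipy.optimize import least_squares
T,S=cam('top'),cam('scene');a=np.linspace(0,6.28,72)
ot=np.array([360,148,394,178])-.5;os_=np.array([183,292,222,350])-.5
def mod(v):
    P=np.concatenate([np.c_[v[0]+r*np.cos(a),v[1]+r*np.sin(a),0*a+z] for r,z in((.038,.105),(v[2],0))])
    return np.concatenate([np.r_[proj(C,P).min(0),proj(C,P).max(0)]-o for C,o in((T,ot),(S,os_))])
r=least_squares(mod,[.62,-.31,.03]);print(r.x,r.fun.round(1))
v=r.x;print('mouth ctr px top',proj(T,[v[0],v[1],.105]))
print('bottle',tri([(T,(353.8,109.1)),(S,(275.2,281))]))
```

```text
[ 0.6186333  -0.31737037  0.02794847] [ 0.2 -1.9  1.4  0.8 -0.2 -1.3  0.4 -0.4]
mouth ctr px top [[380.59780195 159.62272514]]
bottle [ 0.73007484 -0.23551482  0.17990026]
```

send_rows([
  {"delta_pos":[1,-3,1],"yaw":0},
  {"delta_pos":[2.0,-5,0],"yaw":0},
  {"delta_pos":[2.0,-5.6,0],"yaw":0},
  {"delta_pos":[2.0,-5.6,0],"yaw":0},
  {"delta_pos":[2.0,-5.6,0],"yaw":0},
  {"delta_pos":[2.0,-5.6,0],"yaw":0},
  {"delta_pos":[2.0,-5.6,0],"yaw":0},
  {"delta_pos":[2.0,-5.6,0],"yaw":0},
  {"delta_pos":[2,-5.6,0],"yaw":0},
  {"delta_pos":[0,0,0],"yaw":0},
])

```text
t: 18.25
tcp_pos: [0.5796, -0.2466, 0.3094]
tool_rot: [0.986, -0.166, -0.027, -0.005]
force: [-0.7, 0.7, -0.8]
finger_gap: 0.223
```

```bash
python3 look.py
```

```text
18.25 [ 0.5796 -0.2466  0.3094] [ 0.986 -0.166 -0.027 -0.005] [-0.7  0.7 -0.8] [ 0.03 -0.03 -0.01]
0 [ 0.5728 -0.2441  0.1786] [[261.9 185.7]]
10 [ 0.5975 -0.2526  0.1794] [[262.  159.8]]
20 [ 0.6217 -0.2611  0.1848] [[262.1 133.4]]
31 [ 0.6468 -0.2698  0.1957] [[262.2 103.2]]
```

send_rows([
  {"delta_pos":[2,-3.5,0.3],"yaw":0},
  {"delta_pos":[2,-3.4,0.3],"yaw":0},
  {"delta_pos":[0,0,0],"yaw":0},
  {"delta_pos":[0,0,0],"yaw":0},
])

```text
t: 18.75
tcp_pos: [0.617, -0.3125, 0.3052]
tool_rot: [0.986, -0.166, -0.035, -0.009]
force: [-0.4, 0.7, -1.3]
finger_gap: 0.229
```

```bash
python3 look.py
python3 - <<'E'
from h import *
b=manip.snapshot('wrist');cv2.imwrite('pics/w9.png',b);S=manip.snapshot('scene');cv2.imwrite('pics/s9.png',S)
cv2.imwrite('pics/v9.png',np.hstack([b[40:340,140:400],cv2.resize(S[200:360,150:310],(300,300),interpolation=2)]))
E
```

```text
18.75 [ 0.617  -0.3125  0.3052] [ 0.986 -0.166 -0.035 -0.009] [-0.4  0.7 -1.3] [-0.03 -0.07 -0.03]
0 [ 0.6084 -0.3086  0.1746] [[261.9 185.7]]
10 [ 0.6331 -0.3172  0.175 ] [[262.  159.8]]
20 [ 0.6574 -0.3256  0.1799] [[262.1 133.4]]
31 [ 0.6827 -0.3344  0.1904] [[262.2 103.3]]
```

View pics/v9.png

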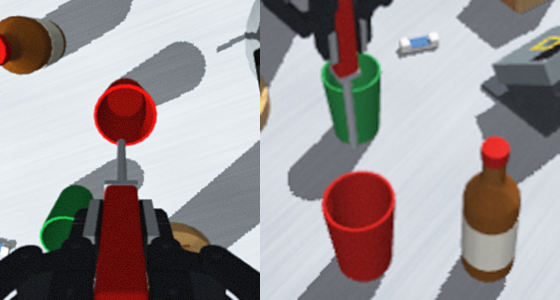

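The wrist view puts the red pot's mouth at about (265.5,152) and the tip at (262,181). The scene view shows the tip high above the pot.

Run:
```python
from h import *
s=manip.sense();C=cam('wrist',s)
b=cv2.imread('pics/w9.png');h=cv2.cvtColor(b,cv2.COLOR_BGR2HSV);m=cv2.inRange(h[100:190,225:310],(0,150,60),(6,255,255))
x,y,w,hh=cv2.boundingRect(m);print(x+225,y+100,w,hh)
a=np.linspace(0,6.28,72)
for c in([.6186,-.3174],[.624,-.313],[.62,-.31]):
    P=proj(C,np.c_[c[0]+.038*np.cos(a),c[1]+.038*np.sin(a),0*a+.105]);print(c,P.min(0),P.max(0))
print(atz(C,(265.5,152.5),.105),tip_from(C,s,(262,181))[1][1])
```

```text
234 119 63 67
[0.6186, -0.3174] [234.05631869 121.8365401 ] [298.62087001 184.78443373]
[0.624, -0.313] [228.91264899 118.51963085] [293.71623417 181.96267893]
[0.62, -0.31] [227.78139335 122.80609929] [292.24358571 185.6000671 ]
[ 0.6212999  -0.31731245  0.105     ] [ 0.6129906  -0.31031328  0.17493889]
```

send_rows([
  {"delta_pos":[0.6,-0.7,0],"yaw":0},
  {"delta_pos":[0,0,-3],"yaw":0},
  {"delta_pos":[0,0,-3],"yaw":0},
  {"delta_pos":[0,0,-2],"yaw":0},
  {"delta_pos":[0,0,0],"yaw":0},
])

```text
t: 19.48
tcp_pos: [0.6248, -0.3179, 0.2266]
tool_rot: [0.986, -0.164, -0.032, -0.008]
force: [0.7, -0.8, -1.0]
finger_gap: 0.225
```

```bash
python3 look.py
```

```text
19.475 [ 0.6248 -0.3179  0.2266] [ 0.986 -0.164 -0.032 -0.008] [ 0.7 -0.8 -1. ] [-0.05 -0.06  0.02]
0 [ 0.6169 -0.3145  0.0959] [[261.9 185.7]]
10 [ 0.6416 -0.323   0.0965] [[262.  159.8]]
20 [ 0.6659 -0.3313  0.1016] [[262.1 133.4]]
31 [ 0.6911 -0.34    0.1122] [[262.2 103.3]]
```

Tip is at about (0.621,-0.316,0.096), entering the mouth on centre. I'll lower on to the floor.

send_rows([
  {"delta_pos":[0,0,-2.5],"yaw":0},
  {"delta_pos":[0,0,-2.5],"yaw":0},
  {"delta_pos":[0,0,-2],"yaw":0},
  {"delta_pos":[0,0,-0.8],"yaw":0},
  {"delta_pos":[0,0,0],"yaw":0},
])

```text
t: 20.1
tcp_pos: [0.6295, -0.3201, 0.1547]
tool_rot: [0.986, -0.163, -0.025, -0.004]
force: [-0.0, -0.3, -1.2]
finger_gap: 0.221
```

```bash
python3 look.py
```

```text
20.1 [ 0.6295 -0.3201  0.1547] [ 0.986 -0.163 -0.025 -0.004] [-0.  -0.3 -1.2] [-0.01 -0.06  0.05]
0 [ 0.6232 -0.3179  0.0239] [[261.9 185.7]]
10 [ 0.6479 -0.3263  0.0248] [[262.  159.8]]
20 [ 0.6721 -0.3345  0.0303] [[262.1 133.4]]
31 [ 0.6973 -0.3431  0.0413] [[262.2 103.3]]
```

send_rows([
  {"delta_pos":[-0.6,0.1,-0.7],"yaw":0},
  {"delta_pos":[0,0,-0.6],"yaw":0},
  {"delta_pos":[0,0,-0.3],"yaw":0},
  {"delta_pos":[0,0,0],"yaw":0},
])

```text
t: 20.6
tcp_pos: [0.6244, -0.3199, 0.1408]
tool_rot: [0.986, -0.163, -0.023, -0.003]
force: [0.1, 0.5, -2.2]
finger_gap: 0.221
```

```bash
python3 look.py
```

```text
20.6 [ 0.6244 -0.3199  0.1408] [ 0.986 -0.163 -0.023 -0.003] [ 0.1  0.5 -2.2] [-0.01 -0.   -0.02]
0 [ 0.6186 -0.3181  0.0099] [[261.9 185.7]]
10 [ 0.6433 -0.3265  0.011 ] [[262.  159.8]]
20 [ 0.6675 -0.3347  0.0165] [[262.1 133.4]]
31 [ 0.6926 -0.3432  0.0277] [[262.2 103.3]]
```

send_rows([
  {"delta_pos":[0,0,-0.3],"yaw":0},
  {"delta_pos":[0,0,-0.3],"yaw":0},
])

```text
t: 20.85
tcp_pos: [0.6248, -0.3202, 0.1349]
tool_rot: [0.986, -0.163, -0.023, -0.003]
force: [0.3, -0.0, -1.5]
finger_gap: 0.223
```

send_rows([
  {"delta_pos":[0,0,-0.2],"yaw":0},
  {"delta_pos":[0,0,-0.2],"yaw":0},
])

```text
t: 21.1
tcp_pos: [0.6252, -0.3204, 0.1325]
tool_rot: [0.986, -0.163, -0.022, -0.003]
force: [-1.2, 1.0, 11.4]
finger_gap: 0.225
```

The floor is reached, with contact at 11 N. I'll lean the pick slightly in the tool's x-z plane, so that on release it falls away from the fingers.

send_rows([
  {"delta_pos":[0,0,0],"yaw":0},
  {"delta_pos":[-0.76,0.26,-0.03],"yaw":0},
  {"delta_pos":[-0.76,0.26,-0.08],"yaw":0},
  {"delta_pos":[-0.76,0.26,-0.12],"yaw":0},
  {"delta_pos":[0,0,0],"yaw":0},
], force=20)

```text
t: 21.72
tcp_pos: [0.6037, -0.3138, 0.1329]
tool_rot: [0.986, -0.163, -0.018, -0.001]
force: [-1.3, 0.4, 2.6]
finger_gap: 0.228
```

```bash
python3 look.py
python3 - <<'E'
from h import *
b=manip.snapshot('wrist');cv2.imwrite('pics/w10.png',b)
s=manip.sense();C=cam('wrist',s);print(proj(C,[[.6187,-.3174,.005],[.6187,-.3174,.105]]))
T=cam('top');im=manip.snapshot('top');cv2.imwrite('pics/t10.png',im);S=manip.snapshot('scene');cv2.imwrite('pics/s10.png',S)
h=cv2.cvtColor(S,cv2.COLOR_BGR2HSV);m=cv2.inRange(h,(0,170,80),(6,255,255));print([x.tolist() for x in cv2.connectedComponentsWithStats(m)[2] if x[4]>30])
E
```

```text
21.725 [ 0.6037 -0.3138  0.1329] [ 0.986 -0.163 -0.018 -0.001] [-1.3  0.4  2.6] [ 0.09  0.48 -0.02]
0 [ 0.5991 -0.3128  0.0019] [[261.9 185.7]]
10 [ 0.6238 -0.3212  0.0033] [[262.  159.8]]
20 [ 0.648  -0.3294  0.0092] [[262.1 133.4]]
31 [ 0.673  -0.3379  0.0206] [[262.2 103.3]]
[[259.88455302 166.4286209 ]
 [260.04299654 208.89950758]]
[[0, 0, 512, 384, 194735], [183, 271, 39, 79, 1672], [269, 273, 14, 17, 198]]
```

The pot hasn't moved, and the pick leans about 8° with its tip on the floor. Releasing now.

send_rows([
  {"delta_pos":[0,0,0],"yaw":0},
  {"delta_pos":[0,0,0],"yaw":0},
  {"delta_pos":[0,0,0],"yaw":0},
  {"delta_pos":[0,0,0],"yaw":0},
  {"delta_pos":[0,0,0],"yaw":0},
  {"delta_pos":[0,0,0],"yaw":0},
], grip=-1)

```text
t: 22.62
tcp_pos: [0.6032, -0.3129, 0.13]
tool_rot: [0.986, -0.163, -0.02, -0.002]
force: [-0.1, -0.5, 0.3]
finger_gap: 0.997
```

```bash
python3 look.py|head -1
python3 - <<'E'
from h import *
b=manip.snapshot('wrist');cv2.imwrite('pics/w11.png',b)
h=cv2.cvtColor(b,cv2.COLOR_BGR2HSV);m=cv2.inRange(h,(0,150,40),(7,255,255))
for r in range(150,384,15):
  q=np.where(m[r])[0];print(r,(q.min(),q.max(),len(q)) if len(q) else None,end='; ')
E
```

```text
22.625 [ 0.6032 -0.3129  0.13  ] [ 0.986 -0.163 -0.02  -0.002] [-0.1 -0.5  0.3] [-0.01 -0.03 -0.  ]
150 (np.int64(235), np.int64(285), 46); 165 (np.int64(220), np.int64(298), 75); 180 (np.int64(206), np.int64(310), 81); 195 (np.int64(200), np.int64(317), 88); 210 (np.int64(198), np.int64(318), 95); 225 (np.int64(202), np.int64(315), 85); 240 (np.int64(210), np.int64(307), 80); 255 (np.int64(227), np.int64(291), 59); 270 (np.int64(239), np.int64(273), 31); 285 (np.int64(238), np.int64(274), 29); 300 (np.int64(236), np.int64(275), 31); 315 (np.int64(234), np.int64(275), 38); 330 (np.int64(233), np.int64(275), 36); 345 (np.int64(231), np.int64(276), 36); 360 None; 375 None;
```

Released, with the handle leaning midway between the open fingers. I'll rise straight up.

send_rows([
  {"delta_pos":[0,0,1.5],"yaw":0},
  {"delta_pos":[0,0,3],"yaw":0},
  {"delta_pos":[0,0,4],"yaw":0},
  {"delta_pos":[0,0,5],"yaw":0},
  {"delta_pos":[0,0,5],"yaw":0},
  {"delta_pos":[-3,0,2],"yaw":0},
  {"delta_pos":[0,0,0],"yaw":0},
  {"delta_pos":[0,0,0],"yaw":0},
  {"delta_pos":[0,0,0],"yaw":0},
  {"delta_pos":[0,0,0],"yaw":0},
])

```text
t: 23.92
tcp_pos: [0.5729, -0.312, 0.3475]
tool_rot: [0.987, -0.163, -0.017, -0.001]
force: [0.4, -0.9, 0.7]
finger_gap: 1.0
```

```bash
python3 look.py|head -1
python3 - <<'E'
from h import *
a0=cv2.imread('pics/scene0.png')
for k in range(2):
    S=manip.snapshot('scene');h=cv2.cvtColor(S,cv2.COLOR_BGR2HSV)
    for n,lo,hi in(('red',(0,170,80),(6,255,255)),('grn',(45,120,50),(75,255,255))):
        st=cv2.connectedComponentsWithStats(cv2.inRange(h,lo,hi))[2];print(n,[x.tolist() for x in st[1:] if 100<x[4]<3000])
cv2.imwrite('pics/s12.png',S)
m=cv2.inRange(h,(0,170,60),(6,255,255))
for r in range(240,310,6):
    q=np.where(m[r,150:260])[0]+150;print(r,(q.min(),q.max()) if len(q) else None,end='; ')
d=cv2.absdiff(S,a0).max(2)>60;d[:220,:]=0;st=cv2.connectedComponentsWithStats(d.astype(np.uint8))[2];print('\ndiff',[x.tolist() for x in st[1:] if x[4]>25])
E
```

```text
23.925 [ 0.5729 -0.312   0.3475] [ 0.987 -0.163 -0.017 -0.001] [ 0.4 -0.9  0.7] [ 0.02  0.01 -0.01]
red [[184, 260, 38, 90, 1886], [269, 273, 14, 17, 200]]
grn [[183, 228, 31, 49, 1065]]
red [[184, 260, 38, 90, 1868], [269, 273, 14, 17, 200]]
grn [[183, 228, 31, 49, 1063]]
240 None; 246 None; 252 None; 258 None; 264 (np.int64(186), np.int64(197)); 270 (np.int64(187), np.int64(198)); 276 (np.int64(188), np.int64(198)); 282 (np.int64(189), np.int64(199)); 288 (np.int64(190), np.int64(200)); 294 (np.int64(191), np.int64(214)); 300 (np.int64(186), np.int64(219)); 306 (np.int64(184), np.int64(220)); 
diff [[31, 220, 16, 15, 171], [79, 221, 41, 22, 420], [159, 220, 12, 16, 60], [261, 220, 10, 10, 61], [104, 238, 47, 44, 537], [185, 259, 17, 38, 390], [0, 276, 76, 58, 482], [10, 293, 112, 91, 2878], [193, 297, 11, 25, 107], [183, 304, 5, 13, 28], [0, 339, 31, 42, 362], [152, 375, 9, 9, 45]]
```

```bash
python3 -c "
from station import manip
print(manip.sign_off())"
```

```text
the job is handed in; nothing more can be done
None
```

I pressed the reset button all the way in with the pick's tip, put the pick in the red pot tip down, and handed the job in at about 24 s. The sign-off gives no verdict.

- **Tilting the pick:** The gripper can only point straight down, so I tilted the pick about 33° in the fingers, using the rim of the stand's hole.
- **Pressing the button:** I entered the well along its axis and held the button at its stop for over 1 s. The force was 9–16 N and the motion had stalled there. The fingers stayed well clear of the box.
- **Putting it away:** I straightened the pick to about 2° against the stand's near side and lowered it into the red pot until it met the floor (about 11 N). I then leaned it slightly, released it and rose clear.

**Last checks:** In two pictures of the scene the pick stays still, leaning in the red pot. Both pots stand upright within about 1 pixel of where they were, and the bottle has not moved. The gripper is clear.

**Not checked:**
- The button's travel and its spring-back come from force and motion, not from a reading.
- The tip's final height was not measured after release; the floor contact just before it is the evidence.
- The last checks did not look at the other bystanders one by one. A difference against the first picture, which covered only the lower part of the view, showed changed areas besides the pick. I took these to be the arm and its shadow.

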